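# Start a hold-to-run exposure on the resin curing box

## Task

Run the curing box on the resin mount that lies in its pocket: first slide the flat cover fully shut over the pocket, then flip the safety catch right over to the outside so that it rests clear of the lever, then pull the spring lever all the way towards the front of the box. The lever springs back when let go, so finish with the gripper still holding it fully pulled; leave the mount in its pocket and do not disturb the loose things standing round the box.

Things in the scene. Friction and masses are not known exactly. Their poses are not given: they have to be found in the camera images.
- box: grey curing box fixed to the table, 170 (x) x 250 (y) x 50 mm high, with the open pocket and its cover at the left (+y) end and the lever and catch at the right (-y) end. Origin: centre of its underside, on the table top; x points to its back, y to its left, z up; its front faces -x, roughly towards the robot. It is placed and turned differently each time (up to 0.3 rad), all moving parts go with it. On its deck (50 mm high) two cover rails rise to 58 mm
- pocket (a point): middle of the open square pocket (50 x 50 mm, floor 14 mm above the table) that holds the mount; in the box frame at (-42, 70, 25) mm
- mount_center (a point): centre of the beige resin mount, a loose disc 32 mm in diameter and 22 mm high, standing in the pocket, below the cover's path
- cover (a joint): position in m of the flat aluminium cover (78 x 76 x 5 mm, top 56 mm above the table) that slides along the box's x axis: 0 = fully shut over the pocket (towards the front), 0.075 = fully open (towards the back). It starts open by 45 to 72 mm, slides with about 1.5 N of friction and stays where it is left
- cover_knob (a point): on the axis of the round black knob in the middle of the cover, 68 mm above the table: the knob is 18 mm in diameter, its top 76 mm above the table, the upper 12 mm is the full width on a narrower neck. Moves with the cover
- catch (a joint): angle in rad of the safety catch, an aluminium bar 66 mm long that lies level along the box's y axis, 85 mm above the table, just in front of the lever's shank and stops the lever: 0 = lying across the lever (guarding), 2.0 = flipped up and over to the right, outside the box, against its stop. It is light, and once clearly past upright (1.57; from about 1.65) it falls over to the stop by itself; short of upright it falls back
- catch_peg (a point): middle of the free part of the catch's steel peg, 10 mm in diameter, which stands out level to the front (along the box's -x) from the free end of the catch bar; 36 mm of it are free, 18 mm either way of this point. 60 mm from the catch's hinge axis; 85 mm above the table when guarding. The peg is round and parallel to the hinge axis, so it turns between gripping fingers. Moves with the catch
- catch_hinge (a point): point on the catch's hinge axis level with the peg point, at the right end of the box; the axis is parallel to the box's x axis. From here the peg point lies 60 mm towards the box's +y at 0 and goes up and over to its -y as the catch is flipped
- lever (a joint): angle in rad of the spring lever: 0 = at rest, leaning 0.5 rad back; 0.9 = fully pulled to its stop, leaning 0.4 rad to the front. A spring drives it back to 0; at the grip the pull takes about 2.5 N at the start and 5 N at the stop. While the catch guards it, it can move only about 0.1 rad
- lever_grip (a point): middle of the free part of the lever's black round handgrip, 16 mm in diameter, level and along the box's y axis; the free part is 50 mm long, 25 mm either way of this point, the steel shank carries it at its right (-y) end, nothing lies under the free part. About 150 mm above the table at rest. The grip is round and parallel to the pivot, so it turns between gripping fingers. Moves with the lever
- lever_pivot (a point): point on the lever's pivot axis level with the grip point, 58 mm above the table; the axis is parallel to the box's y axis, and the grip point moves on a circle of 105 mm radius round it, over the top to the front
- dropper_bottle: loose brown dropper bottle, 33 mm in diameter, 102 mm high, standing on the thin (6 mm) ledge behind the box; leave alone. Origin: centre of its underside
- dark_mount: loose black resin mount, disc of 32 mm diameter, 20 mm high, standing on the thin ledge behind the box; leave alone. Origin: centre of its underside
- tweezers: loose steel tweezers, 124 x 18 x 9 mm, lying in front of the box; leave alone. Origin: centre of the underside
- loupe: loose black loupe, 40 mm in diameter, 42 mm high, standing in front of the box; leave alone. Origin: centre of its underside

How it is judged:
On the way, in this order (a step that is already met when the one before it is completed fails the run):
1. the cover is slid fully shut (value of joint cover below 0.006 m), for 0.1 s.
2. the safety catch is flipped right over (value of joint catch above 1.7 rad), for 0.1 s.
3. the lever is pulled all the way and held by the fingers (value of joint lever above 0.75 rad and contact force between the fingers and lever above 1 N), for 0.2 s.
At the end, for the whole second after the job is handed in: the cover is shut to within 6 mm over the mount in the pocket, the catch is flipped over beyond 1.7 rad, and the fingers hold the lever pulled beyond 0.75 of its 0.9 rad through the last second (all of step 3 and value of joint cover below 0.006 m and value of joint catch above 1.7 rad and horizontal distance between mount_center and pocket below 0.02 m and height (world z) of mount_center below 0.035 m); the arm keeps its last pose, push and grip.
It fails at once if the lever is forced past the guarding catch (value of joint lever above 0.25 rad and value of joint catch below 1 rad).
It fails at once if a loose thing standing round the box is disturbed (moved by more than 3 cm) (distance of any of dropper_bottle, dark_mount, tweezers, loupe from where it was at the start of the episode above 0.03 m).
It fails at once if the dropper bottle is knocked over (angle between dropper_bottle's own z axis and vertical above 0.5 rad).
It also fails if it takes over 64 s, if anything falls off the work surface, if the arm or the gripper's body presses on something with over 40 N, if the wrist force passes 120 N, or if a joint passes its speed limit or range.

## Robot

A 6-joint arm with a two-finger parallel gripper is mounted at the origin on a cart in front of the work surface, level with it; the furniture and walls round the work are solid. World frame = base frame: x ahead of the robot, y to its left, z up, the work surface at z = 0. Lengths are in m, angles in rad, forces in N, time in s.
With the tool pointing down it reaches from about 0.35 to 0.725 m from the base axis. Payload 6 kg.
Tool frame: the origin (TCP) lies between the finger pads; the fingertips stand 25 mm ahead of it and the grasp point (between the pads) lies 6 mm ahead of it; z points along the fingers, y is the direction in which the jaws open and shut (so a half turn about z gives the same grasp; the last joint's range is limited). The gripper opens to 85 mm and grips with 20 to 120 N. Pads are 22 mm wide; open, the fingers measure 114 mm over their backs; the gripper's body (76 mm by 85 mm) begins 54 mm behind the grasp point. The pads swing forward as they close: fully open they stand 13 mm farther back than shut.
Start: joints at [1.448, 0.04, 0.085, 0, -1.615, -0.334], TCP at [0.265, 0.538, 0.256] pointing down, gripper open.
Joint ranges: [-2.56, 2.56], [-1.29, 2.01], [-1.08, 1.49], [-3.29, 1.98], [-2.81, -0.18], [-2.99, 2.99]. Speed limits (rad/s): [2.57, 2.57, 3.01, 3.14, 3.14, 3.14].

## Interface

Orientations are given as a rotation vector (axis times angle).
In Python, from bench import * gives the robot as it stands.
- The arm moves only by the tool carry_out, never from a script. Its argument "targets" is a list of rows, each a list of 3 entries, a list of its own where there are three numbers: the finger opening in mm, from 0 to 85.4, then the shift along the tool's x, y, z in units of 25 mm (1.0 is 25 mm), then the turn about the tool's z in units of 6 degrees (1.0 is 6 degrees). A call has exactly 8 rows; each row is the pose to reach, as a shift and turn from the pose commanded when the call began, along the tool's axes at that moment; what a row does not reach only later rows make up. A row lasts 1/10 s, in which the tool goes at most 50 mm and 8.59 degrees, less where a joint would pass 70% of its speed; a pose out of reach is approached as far as the arm can. A call with a gripper value outside its range is refused whole. The fingers move at their own pace and stop on an object; "newtons" is the grip in N (left out, the last holds). Time passes only in rows, so rows that repeat a pose let the fingers close, or fill a call up. It gives the time, the measured TCP pose, the force and the opening at its end, in the units of the state.
- read_state(): the state, without advancing time (a new reading comes with each control period).
- capture(name): name is "side" or "top" or "wrist"; returns a dict with "frame" (480x640x3 uint8, blue, green, red), "camera_matrix" (3x3 intrinsics, pixels), "D" ([k1, k2, p1, p2, k3] as OpenCV has them; the pictures are not rectified), "rvec" (rotation vector, rad) and "tvec" (3), from world to camera coordinates, as OpenCV has them. Camera axes: x right, y down, z forward; pixel columns grow to the right and rows downward; lengths in m; the calibration is good to about 2 mm. A picture is of the moment at which its call begins. There is no depth.
- job_done(): hands the job in, once; it reports no verdict.
Trained networks look in the newest picture that a camera, given by its name, has taken for a name from the list of things; names that differ only in an ending like _2 or _b are one class to them, and where a whole thing is asked for, a point or a joint stands for the part that bears it (a point fixed in the world has none). Each returns a list of dicts, best first, with "p" (0 to 1); they miss things now and then, are a little off and sometimes report something else, mostly with a low value. They report only what shows in the picture. A call takes as long as a camera call.
- look_for(camera, label): "centre" ([column, row] as shares, 0 to 1, of the picture: columns of its width, rows of its height, amid what is visible of it).
The state is a dict: "time": time; "joints": joint angles; "qvel": joint speeds; "tau": joint torques, N m; "position": TCP position; "tcp_rot": TCP orientation; "ft_force": force on the tool from outside, world axes, zero at the start; "wrist_torque": the same for the moment, N m; "width": finger opening in m.
Only numpy, scipy, OpenCV 4.12 (cv2) and the standard library are available. Lean on these libraries where they do the work, as an engineer would, in place of code of your own. Each camera call takes 0.05 s, during which the arm holds its last target. There are 200 camera calls.

## Working session

There is one attempt and no reset: what is moved stays moved. The work goes in short steps, Python scripts to look and compute and a tool call to move; the robot and the scene stay as the last step left them, time stands still between calls to the robot, and variables do not carry over. Pictures are saved under pics/ and viewed, about 8 in all and at most 12, crops included, and the job is handed in when it is done.

Besides the shell and the picture viewer there is one more tool, called by a JSON object that holds its "op" and its "data", one argument or row to a line. carry_out: Moves the arm, as the interface text tells. Its arguments: {"type":"object","properties":{"targets":{"type":"array","items":{"type":"array"}},"newtons":{"type":"number"}},"required":["targets"]}

```bash
mkdir -p pics; ls
python3 - <<'E'
from bench import *
import cv2
s=read_state(); print(s['time'],s['position'],s['tcp_rot'],s['width'])
ims=[]
for c in ['top','side']:
    d=capture(c); cv2.imwrite(f'pics/{c}0.png',d['frame']); print(c,d['camera_matrix'],d['D'],d['rvec'],d['tvec'])
    for l in ['box','pocket','cover','cover_knob','catch_peg','catch_hinge','lever_grip','lever_pivot','mount_center','dropper_bottle','dark_mount','tweezers','loupe']:
        r=look_for(c,l); print(l,[(round(x['centre'][0]*640),round(x['centre'][1]*480),round(x['p'],2)) for x in r[:3]])
E
```

```text
pics
0.0 [0.26442318 0.53827223 0.25528595] [ 3.05834774e+00 -7.10836171e-01 -4.88884297e-04] 0.0855170516656765
top [[569.27138459   0.         309.52027717]
 [  0.         569.27138459 239.00404495]
 [  0.           0.           1.        ]] [0.02861037 0.         0.         0.         0.        ] [ 2.16685616 -2.22054585  0.11053722] [-0.00999606  0.55350756  0.93541655]
box [(338, 242, 0.78), (380, 251, 0.61)]
pocket [(335, 245, 0.8)]
cover [(292, 232, 0.67)]
cover_knob [(295, 232, 0.69), (358, 328, 0.29)]
catch_peg [(381, 252, 0.8), (357, 324, 0.22)]
catch_hinge [(335, 245, 0.97)]
lever_grip [(401, 218, 0.59)]
lever_pivot [(335, 250, 0.7), (357, 328, 0.7)]
mount_center [(290, 272, 0.7)]
dropper_bottle [(307, 174, 0.98)]
dark_mount [(343, 184, 0.52)]
tweezers [(254, 306, 0.67), (291, 271, 0.67), (335, 245, 0.38)]
loupe [(298, 235, 0.66), (358, 328, 0.62)]
side [[467.45002486   0.         327.93956959]
 [  0.         467.45002486 238.88654823]
 [  0.           0.           1.        ]] [-0.04809001  0.          0.          0.          0.        ] [ 2.42693109  0.70692945 -0.23132766] [-0.45383473 -0.17780157  1.11593981]
box [(308, 290, 0.8)]
pocket [(308, 288, 0.63)]
cover [(335, 256, 0.66)]
cover_knob [(336, 253, 0.92), (277, 291, 0.59)]
catch_peg [(276, 294, 0.65), (377, 293, 0.36)]
catch_hinge [(311, 289, 0.68)]
lever_grip [(292, 295, 0.68)]
lever_pivot [(310, 287, 0.71)]
mount_center [(313, 242, 0.69)]
dropper_bottle [(376, 289, 0.73)]
dark_mount [(351, 319, 0.81)]
tweezers [(271, 250, 0.42), (249, 260, 0.41), (311, 288, 0.23)]
loupe [(247, 258, 0.7)]
```

Run:
```python
import cv2
a=cv2.imread('pics/top0.png')[140:360,200:480]; b=cv2.imread('pics/side0.png')[180:350,200:420]
cv2.imwrite('pics/top0c.png',cv2.resize(a,None,fx=2.8,fy=2.7,interpolation=cv2.INTER_CUBIC)[:, :]);
cv2.imwrite('pics/side0c.png',cv2.resize(b,None,fx=3.5,fy=3.5,interpolation=cv2.INTER_CUBIC))
```

```text
(no output)
```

View pics/top0c.png

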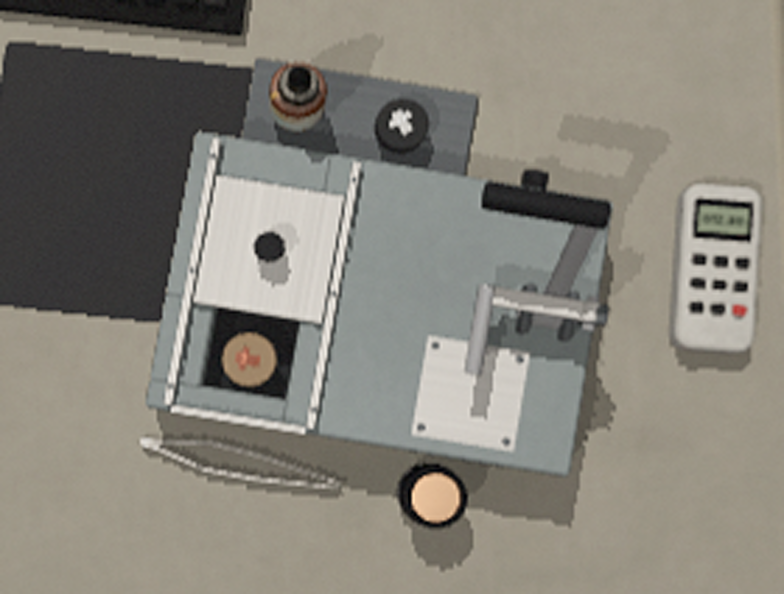

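View pics/side0c.png

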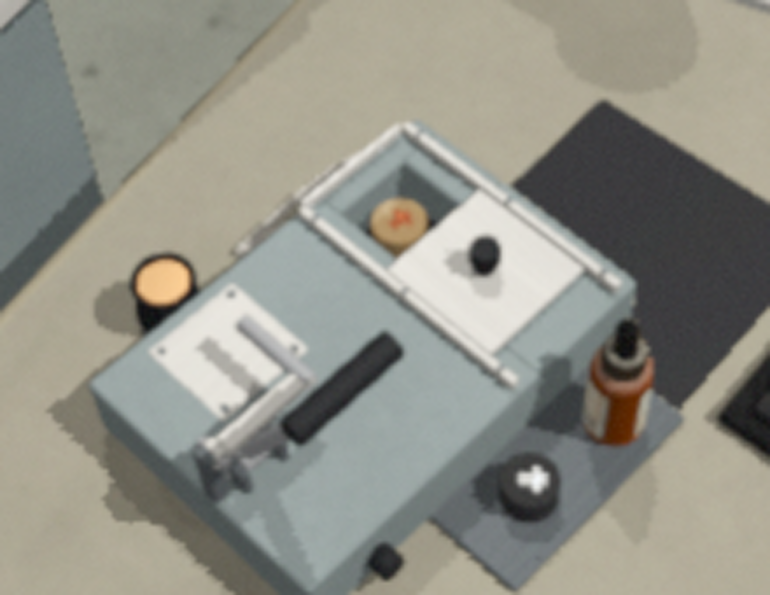

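The top crop shows the cover open, with the knob at (268,246), the peg from (485,287) to (473,372) and the grip from (484,195) to (608,212). The side crop shows the same layout: knob (485,255), peg middle (277,350), grip middle (343,388). Next I fit the box pose and triangulate these parts.

```bash
cat > h.py <<'E'
import numpy as np, cv2, json
from scipy.optimize import least_squares
from scipy.spatial.transform import Rotation as R
C={'top':([[569.27138459,0,309.52027717],[0,569.27138459,239.00404495],[0,0,1]],[0.02861037,0,0,0,0],[2.16685616,-2.22054585,0.11053722],[-0.00999606,0.55350756,0.93541655]),
'side':([[467.45002486,0,327.93956959],[0,467.45002486,238.88654823],[0,0,1]],[-0.04809001,0,0,0,0],[2.42693109,0.70692945,-0.23132766],[-0.45383473,-0.17780157,1.11593981])}
C={k:tuple(np.array(a,float) for a in v) for k,v in C.items()}
def proj(c,P):
    K,D,r,t=C[c]; return cv2.projectPoints(np.atleast_2d(np.array(P,float)),r,t,K,D)[0][:,0]
def tri(obs,x0=(.55,0,.08)):
    r=least_squares(lambda P:np.concatenate([proj(c,P)[0]-u for c,u in obs]),x0); return r.x,np.sqrt(2*r.cost)
def raypl(c,u,z):
    return least_squares(lambda q:proj(c,[q[0],q[1],z])[0]-u,[.55,0]).x
def w(p,B):  # box (mm) -> world
    c,s=np.cos(p[2]),np.sin(p[2]); B=np.atleast_2d(B)/1000.
    return np.c_[p[0]+c*B[:,0]-s*B[:,1],p[1]+s*B[:,0]+c*B[:,1],B[:,2]]
def b(p,W):
    c,s=np.cos(p[2]),np.sin(p[2]); d=np.array(W)-[p[0],p[1],0]
    return 1000*np.array([c*d[0]+s*d[1],-s*d[0]+c*d[1],d[2]])
T=lambda x,y:np.array([200+x/2.8,140+y/2.7]); S=lambda x,y:np.array([200+x/3.5,180+y/3.5])
E
python3 - <<'E'
from h import *
corn=[[-85,125,50],[85,125,50],[85,-125,50],[-85,-125,50]]
top=np.array([T(148,406),T(197,132),T(613,193),T(570,472)])
side=np.array([S(407,122),S(635,284),S(315,595),S(92,383)])
f=lambda p:np.r_[(proj('top',w(p,corn))-top).ravel(),(proj('side',w(p,corn))-side).ravel()]
r=least_squares(f,[.55,0,0],loss='soft_l1'); p=r.x; print(p,f(p).round(1))
json.dump(list(p),open('box.json','w'))
for n,a,c in [('knob',T(268,245),S(485,253)),('pegtip',T(473,371),S(241,322)),('pegroot',T(485,287),S(310,380)),('gripL',T(484,196),S(393,342)),('gripR',T(608,211),S(295,432)),('hinge',T(600,314),S(205,455))]:
    P,e=tri([('top',a),('side',c)]); print(n,P.round(4),round(e,1),'box',b(p,P).round(1))
E
```

```text
[ 0.53021144 -0.06624257 -0.18089313] [-0.8  0.5 -1.3 -0.9  0.6  0.4  1.3  0.1  2.2 -1.6  1.4 -1.1 -0.6  0.7
 -1.7  1.5]
knob [ 0.5628 -0.0008  0.0709] 0.3 box [20.3 70.3 70.9]
pegtip [ 0.4855 -0.1133  0.0865] 0.4 box [-35.5 -54.4  86.5]
pegroot [ 0.5343 -0.1218  0.0851] 0.1 box [ 14.  -53.9  85.1]
gripL [ 0.5801 -0.1136  0.1506] 0.4 box [ 57.6 -37.6 150.6]
gripR [ 0.5702 -0.1773  0.1538] 0.6 box [  59.3 -102.1  153.8]
hinge [ 0.517  -0.1849  0.089 ] 0.0 box [   8.3 -119.1   89. ]
```

```bash
cat > go.py <<'E'
# usage: go.py x y z(box mm, TCP) [toolx_angle_rel_box]: shift in tool units from the present pose
import sys
from bench import *
from h import *
p=json.load(open('box.json'))
s=read_state(); M=R.from_rotvec(s['tcp_rot']); a=float(sys.argv[1])
ax=M.as_matrix(); cur=np.arctan2(ax[1,0],ax[0,0])
turn=-((p[2]+a-cur+np.pi)%(2*np.pi)-np.pi)
print('t',s['time'],'w',np.round(s['width'],4),'F',np.round(s['ft_force'],1),'box TCP',b(p,s['position']).round(1),'tilt',ax[:,2].round(3),'j',np.round(s['joints'],2),'turn units',round(np.degrees(turn)/6,2))
for v in sys.argv[2:]:
    B=[float(q) for q in v.split(',')]
    print(v,(M.inv().apply(w(p,B)[0]-s['position'])/.025).round(2))
E
python3 go.py 0 20.3,70,200
```

```text
t 1.4 w 0.0853 F [-0.5  0.9  1.3] box TCP [-370.1  547.1  256.3] tilt [-0. -0. -1.] j [ 1.45  0.04  0.08 -0.   -1.62 -0.33] turn units -2.63
20.3,70,200 [20.22 14.11  2.25]
```

{"op": "carry_out", "data": {
  "targets": [
    [85,[2.5,1.75,0],-0.3],
    [85,[5,3.5,0],-0.6],
    [85,[7.5,5.25,0],-1],
    [85,[10,7,0],-1.3],
    [85,[12.5,8.75,0],-1.6],
    [85,[15,10.5,0],-2],
    [85,[17.5,12.2,0],-2.3],
    [85,[20.2,14.1,0],-2.6]
  ]
}}

```text
time: 2.2
position: [0.4584, 0.1864, 0.2568]
tcp_rot: [-3.128, 0.287, -0.001]
ft_force: [0.6, 2.0, 1.2]
width: 0.0852
```

{"op": "carry_out", "data": {
  "targets": [
    [40,[0,0,0.5],0],
    [40,[0,0,1],0],
    [40,[0,0,1.5],0],
    [40,[0,0,2],0],
    [40,[0,0,2.2],0],
    [40,[0,0,2.2],0],
    [40,[0,0,2.2],0],
    [40,[0,0,2.2],0]
  ]
}}

```text
time: 3.0
position: [0.458, 0.1886, 0.2021]
tcp_rot: [-3.128, 0.289, -0.002]
ft_force: [-0.9, 1.1, -0.2]
width: 0.0399
```

```bash
python3 - <<'E'
from bench import *
import cv2
d=capture('wrist'); cv2.imwrite('pics/w1.png',d['frame'])
from h import *
p=json.load(open('box.json')); C['wrist']=tuple(np.ravel(d[k]) if k!='camera_matrix' else d[k] for k in ['camera_matrix','D','rvec','tvec'])
for l in ['cover_knob','cover','mount_center']:
    for r in look_for('wrist',l)[:2]:
        u=np.array(r['centre'])*[640,480]; q=raypl('wrist',u,.076 if 'k' in l else .056); print(l,round(r['p'],2),u.round(),b(p,[*q,.076]).round(1))
E
python3 go.py 0 20.3,70,87
```

```text
cover_knob 0.7 [561.  50.] [ 5.8 87.  76. ]
cover_knob 0.61 [549.  90.] [-18.4  91.5  76. ]
cover 0.73 [563.  47.] [11.5 73.6 76. ]
cover 0.65 [552.  95.] [-20.   76.8  76. ]
mount_center 0.92 [530. 134.] [-46.3  88.6  76. ]
t 3.2 w 0.0399 F [ 0.4 -0.7 -0.1] box TCP [-116.9  237.4  201.7] tilt [ 0.  0. -1.] j [ 0.8  -0.24 -0.28  0.   -1.54  0.59] turn units -0.03
20.3,70,87 [5.51 6.68 4.59]
```

{"op": "carry_out", "data": {
  "targets": [
    [40,[0.9,1.1,0],0],
    [40,[1.8,2.2,0],0],
    [40,[2.7,3.3,0],0],
    [40,[3.6,4.4,0],0],
    [40,[4.5,5.5,0],0],
    [40,[5.5,6.7,0.5],0],
    [40,[5.5,6.7,1.5],0],
    [40,[5.5,6.7,1.5],0]
  ]
}}

```text
time: 4.0
position: [0.5608, -0.0028, 0.1598]
tcp_rot: [3.127, -0.293, -0.01]
ft_force: [0.2, -0.3, 0.0]
width: 0.0398
```

```bash
python3 - <<'E'
from bench import *
import cv2
d=capture('wrist'); cv2.imwrite('pics/w2.png',d['frame'])
from h import *
p=json.load(open('box.json')); C['wrist']=tuple(np.ravel(d[k]) if k!='camera_matrix' else d[k] for k in ['camera_matrix','D','rvec','tvec'])
for l in ['cover_knob','cover']:
    for r in look_for('wrist',l)[:2]:
        u=np.array(r['centre'])*[640,480]; q=raypl('wrist',u,.072); print(l,round(r['p'],2),u.round(),b(p,[*q,.072]).round(1))
E
python3 go.py 0 20.3,70,87
```

```text
cover_knob 0.86 [311. 243.] [28. 72. 72.]
cover 0.57 [311. 242.] [28.9 71.8 72. ]
t 4.15 w 0.04 F [-0.2  0.5  0. ] box TCP [ 20.1  69.7 165.1] tilt [ 0.001 -0.    -1.   ] j [ 0.35 -0.05 -0.17  0.   -1.45  1.03] turn units -0.03
20.3,70,87 [ 0.   -0.01  3.12]
```

View pics/w2.png

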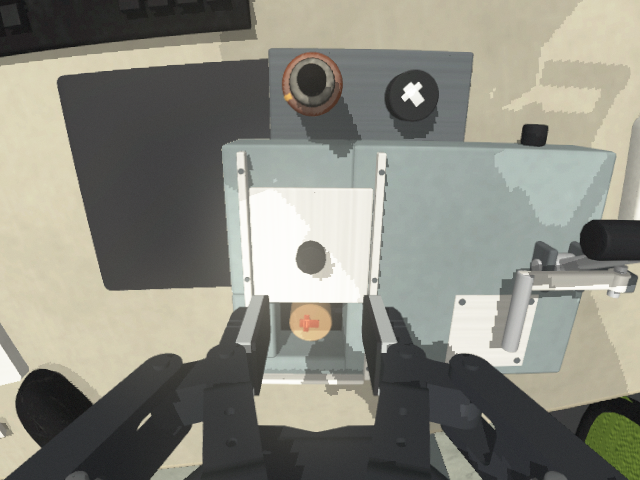

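The wrist view shows the knob at (311,257), midway between the pads (about x=315), which agrees with my estimate. I'll go down and grip it.

{"op": "carry_out", "data": {
  "targets": [
    [40,[0,0,0.8],0],
    [40,[0,0,1.6],0],
    [40,[0,0,2.4],0],
    [40,[0,0,2.9],0],
    [40,[0,0,3.1],0],
    [40,[0,0,3.1],0],
    [12,[0,0,3.1],0],
    [12,[0,0,3.1],0]
  ],
  "newtons": 25
}}

```text
time: 4.95
position: [0.5635, -0.0002, 0.088]
tcp_rot: [-3.125, 0.288, -0.006]
ft_force: [0.0, 2.5, 0.7]
width: 0.0165
```

{"op": "carry_out", "data": {
  "targets": [
    [12,[0,0,0],0],
    [12,[0,0,0],0],
    [12,[0,0,0],0],
    [12,[0,0,0],0],
    [12,[0,0,0],0],
    [12,[-0.1,0,0],0],
    [12,[-0.2,0,0],0],
    [12,[-0.2,0,0],0]
  ],
  "newtons": 25
}}

```text
time: 5.75
position: [0.5586, 0.0007, 0.0879]
tcp_rot: [-3.125, 0.288, -0.006]
ft_force: [1.7, 6.4, 1.2]
width: 0.0163
```

```bash
python3 go.py 0 -42,70,87
```

```text
t 5.75 w 0.0163 F [1.7 6.4 1.2] box TCP [15.8 70.9 87.9] tilt [ 0.004  0.002 -1.   ] j [ 0.36 -0.03 -0.29 -0.   -1.3   1.03] turn units -0.03
-42,70,87 [-2.31  0.04  0.03]
```

{"op": "carry_out", "data": {
  "targets": [
    [12,[-0.3,-0.03,0],0],
    [12,[-0.6,-0.03,0],0],
    [12,[-0.9,-0.03,0],0],
    [12,[-1.2,-0.03,0],0],
    [12,[-1.5,-0.03,0],0],
    [12,[-1.8,-0.03,0],0],
    [12,[-2.1,-0.03,0],0],
    [12,[-2.25,-0.03,0],0]
  ]
}}

```text
time: 6.55
position: [0.5029, 0.0117, 0.0879]
tcp_rot: [-3.125, 0.288, -0.007]
ft_force: [3.0, 6.2, 2.4]
width: 0.0164
```

{"op": "carry_out", "data": {
  "targets": [
    [12,[-0.04,0,0],0],
    [12,[-0.08,0,0],0],
    [12,[-0.12,0,0],0],
    [12,[-0.12,0,0],0],
    [12,[-0.12,0,0],0],
    [12,[-0.12,0,0],0],
    [12,[-0.12,0,0],0],
    [12,[-0.12,0,0],0]
  ]
}}

```text
time: 7.35
position: [0.5016, 0.0119, 0.088]
tcp_rot: [-3.125, 0.288, -0.012]
ft_force: [10.7, 4.0, -1.2]
width: 0.0165
```

```bash
python3 go.py 0 -42,70,87
```

```text
t 7.35 w 0.0165 F [10.7  4.  -1.2] box TCP [-42.2  71.7  88. ] tilt [ 0.008  0.002 -1.   ] j [ 0.43 -0.19 -0.44  0.   -1.31  0.96] turn units -0.03
-42,70,87 [0.01 0.07 0.04]
```

{"op": "carry_out", "data": {
  "targets": [
    [45,[0.05,0,0],0],
    [45,[0.05,0,0],0],
    [45,[0.05,0,0],0],
    [45,[0.05,0,0],0],
    [45,[0.05,0,-0.8],0],
    [45,[0.05,0,-1.8],0],
    [45,[0.05,0,-2.8],0],
    [45,[0.05,0,-2.8],0]
  ]
}}

```text
time: 8.15
position: [0.502, 0.0106, 0.1604]
tcp_rot: [-3.127, 0.289, -0.009]
ft_force: [0.6, 0.5, 0.0]
width: 0.0448
```

```bash
python3 go.py 0 -17.5,-54,160 -17.5,-54,79
```

```text
t 8.15 w 0.0448 F [0.6 0.5 0. ] box TCP [-41.6  70.5 160.4] tilt [ 0.006  0.001 -1.   ] j [ 0.42 -0.22 -0.33  0.   -1.45  0.96] turn units -0.03
-17.5,-54,160 [0.98 4.98 0.01]
-17.5,-54,79 [0.96 4.98 3.25]
```

{"op": "carry_out", "data": {
  "targets": [
    [45,[0.2,1,0],0],
    [45,[0.4,2,0],0],
    [45,[0.6,3,0],0],
    [45,[0.8,4,0],0],
    [45,[0.9,5,0],0],
    [45,[0.9,5,0],0],
    [45,[0.9,5,0.4],0],
    [45,[0.9,5,0.4],0]
  ]
}}

```text
time: 8.95
position: [0.4987, -0.1157, 0.144]
tcp_rot: [-3.128, 0.289, 0.005]
ft_force: [-0.1, -0.2, -0.2]
width: 0.0447
```

```bash
python3 go.py 0 -19,-54,79
python3 - <<'E'
from bench import *
import cv2
from h import *
d=capture('wrist'); cv2.imwrite('pics/w3.png',d['frame'])
p=json.load(open('box.json')); C['wrist']=tuple(np.ravel(d[k]) if k!='camera_matrix' else d[k] for k in ['camera_matrix','D','rvec','tvec'])
for l in ['catch_peg','cover_knob']:
    for c in ['wrist']:
        for r in look_for(c,l)[:2]:
            u=np.array(r['centre'])*[640,480]; z=.085 if l[1]=='a' else .072; q=raypl(c,u,z); print(c,l,round(r['p'],2),u.round(),b(p,[*q,z]).round(1))
print(proj('wrist',w(p,[[0,-54,85],[-36,-54,85],[-42,70,76]])).round())
E
```

```text
t 8.95 w 0.0447 F [-0.1 -0.2 -0.2] box TCP [-22.1 -54.3 144. ] tilt [-0.003  0.001 -1.   ] j [ 0.17 -0.18 -0.33 -0.   -1.43  1.22] turn units -0.03
-19,-54,79 [ 0.13 -0.01  2.6 ]
wrist catch_peg 0.97 [345. 228.] [  5.6 -67.3  85. ]
wrist cover_knob 0.91 [116. 285.] [-32.1  61.9  72. ]
[[318. 239.]
 [318. 303.]
 [102. 303.]]
```

View pics/w3.png

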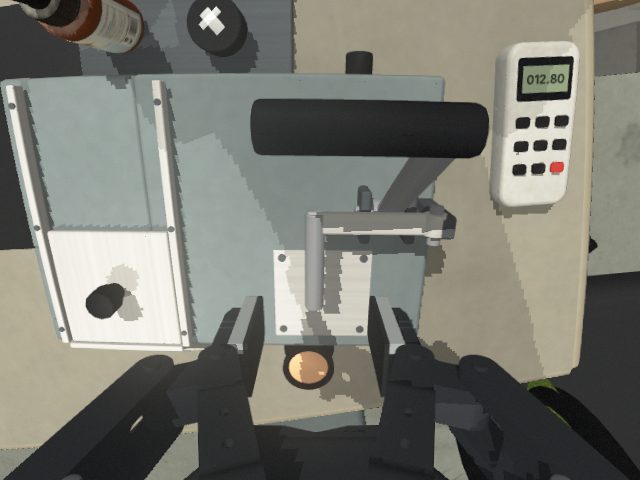

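The cover looks shut, with its front edge at the front rail. The peg runs from (314,235) to (314,310), centred between the pads. I'll go down and grip the peg.

{"op": "carry_out", "data": {
  "targets": [
    [45,[0.05,-0.05,0.8],0],
    [45,[0.05,-0.05,1.6],0],
    [45,[0.05,-0.05,2.3],0],
    [45,[0.05,-0.05,2.6],0],
    [45,[0.05,-0.05,2.6],0],
    [3,[0.05,-0.05,2.6],0],
    [3,[0.05,-0.05,2.6],0],
    [3,[0.05,-0.05,2.6],0]
  ],
  "newtons": 20
}}

```text
time: 9.9
position: [0.5018, -0.1154, 0.0825]
tcp_rot: [3.128, -0.289, 0.003]
ft_force: [0.3, 0.3, 1.7]
width: 0.0088
```

{"op": "carry_out", "data": {
  "targets": [
    [3,[0,0,0],0],
    [3,[0,0,0],0],
    [3,[0,0,0],0],
    [3,[0,0,0],0],
    [3,[0,0,0],0],
    [3,[0,0,0],0],
    [3,[0,0,0],0],
    [3,[0,0,0],0]
  ],
  "newtons": 20
}}

```text
time: 10.7
position: [0.5017, -0.1154, 0.0822]
tcp_rot: [3.128, -0.289, 0.003]
ft_force: [0.1, 0.4, 5.0]
width: 0.0095
```

```bash
python3 - <<'E'
from h import *
for t in [.2,.4,.6,.8,1,1.2,1.4,1.6,1.8,1.9]: print(t,'tool y',round(60*(1-np.cos(t))/25,2),'tool z',round(-60*np.sin(t)/25,2))
E
python3 go.py 0 -19,-54,79
```

```text
0.2 tool y 0.05 tool z -0.48
0.4 tool y 0.19 tool z -0.93
0.6 tool y 0.42 tool z -1.36
0.8 tool y 0.73 tool z -1.72
1 tool y 1.1 tool z -2.02
1.2 tool y 1.53 tool z -2.24
1.4 tool y 1.99 tool z -2.37
1.6 tool y 2.47 tool z -2.4
1.8 tool y 2.95 tool z -2.34
1.9 tool y 3.18 tool z -2.27
t 10.7 w 0.0095 F [0.1 0.4 5. ] box TCP [-19.2 -53.5  82.2] tilt [ 0.002 -0.    -1.   ] j [ 0.17 -0.14 -0.41  0.   -1.3   1.22] turn units -0.03
-19,-54,79 [0.01 0.02 0.13]
```

{"op": "carry_out", "data": {
  "targets": [
    [3,[0,0.02,-0.25],0],
    [3,[0,0.05,-0.5],0],
    [3,[0,0.11,-0.72],0],
    [3,[0,0.19,-0.93],0],
    [3,[0,0.3,-1.15],0],
    [3,[0,0.42,-1.36],0],
    [3,[0,0.57,-1.54],0],
    [3,[0,0.73,-1.72],0]
  ]
}}

```text
time: 11.5
position: [0.4987, -0.1306, 0.1255]
tcp_rot: [-3.123, 0.286, -0.003]
ft_force: [0.1, 15.0, 9.4]
width: 0.0097
```

```bash
python3 go.py 0 -19,-72.3,122
```

```text
t 11.5 w 0.0097 F [ 0.1 15.   9.4] box TCP [-19.5 -68.9 125.5] tilt [ 0.003  0.005 -1.   ] j [ 0.13 -0.17 -0.35 -0.   -1.38  1.26] turn units -0.02
-19,-72.3,122 [0.02 0.13 0.14]
```

{"op": "carry_out", "data": {
  "targets": [
    [3,[0,-0.1,-0.12],0],
    [3,[0,0.08,-0.3],0],
    [3,[0,0.26,-0.47],0],
    [3,[0,0.48,-0.6],0],
    [3,[0,0.73,-0.71],0],
    [3,[0,0.97,-0.79],0],
    [3,[0,1.22,-0.85],0],
    [3,[0,1.22,-0.85],0]
  ]
}}

```text
time: 12.3
position: [0.4921, -0.164, 0.1459]
tcp_rot: [3.128, -0.291, 0.0]
ft_force: [2.3, 2.7, 3.1]
width: 0.0093
```

```bash
python3 go.py 0 -19,-101,138
```

```text
t 12.3 w 0.0093 F [2.3 2.7 3.1] box TCP [ -19.9 -103.   145.9] tilt [ 0. -0. -1.] j [ 0.07 -0.16 -0.31  0.   -1.42  1.32] turn units -0.04
-19,-101,138 [ 0.04 -0.08  0.32]
```

{"op": "carry_out", "data": {
  "targets": [
    [3,[0,0.16,-0.05],0],
    [3,[0,0.32,-0.07],0],
    [3,[0,0.48,-0.07],0],
    [3,[0,0.66,-0.06],0],
    [3,[0,0.84,-0.04],0],
    [3,[0,1.0,0.0],0],
    [3,[0,1.1,0.03],0],
    [3,[0,1.1,0.03],0]
  ]
}}

```text
time: 13.1
position: [0.4868, -0.1907, 0.1445]
tcp_rot: [3.128, -0.29, -0.001]
ft_force: [1.1, 1.8, 0.4]
width: 0.0091
```

```bash
python3 go.py 0 -19,-130,138
python3 - <<'E'
from bench import *
import cv2
from h import *
p=json.load(open('box.json'))
d=capture('side'); cv2.imwrite('pics/s4.png',cv2.resize(d['frame'][120:370,150:450],None,fx=2.4,fy=2.4,interpolation=cv2.INTER_CUBIC))
E
```

```text
t 13.1 w 0.0091 F [1.1 1.8 0.4] box TCP [ -20.3 -130.2  144.5] tilt [-0.001 -0.    -1.   ] j [ 0.01 -0.15 -0.3   0.   -1.42  1.37] turn units -0.04
-19,-130,138 [ 0.05 -0.01  0.26]
```

View pics/s4.png

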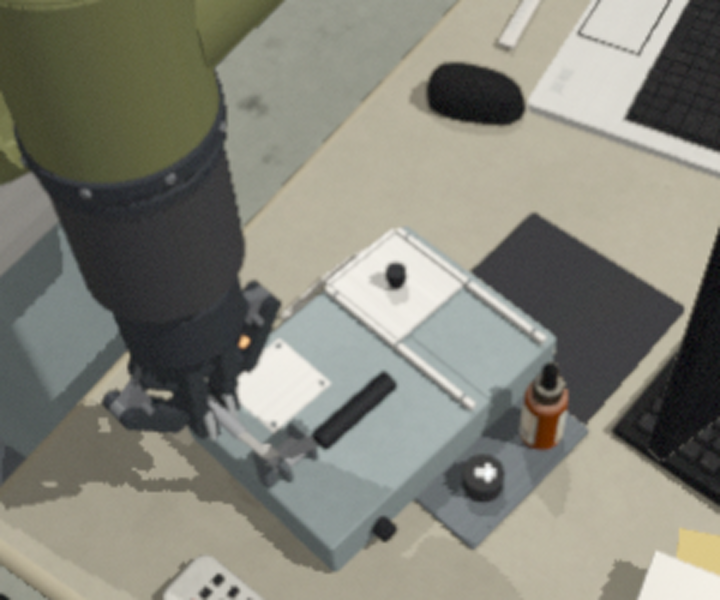

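The side view shows the cover shut and the catch raised past upright, held between the fingers at about (215,425). I'll release it, lift, and then look.

{"op": "carry_out", "data": {
  "targets": [
    [45,[0,0,0],0],
    [45,[0,0,0],0],
    [45,[0,0,0],0],
    [45,[0,0,0],0],
    [45,[0,0.1,0],0],
    [45,[0,0.1,-1],0],
    [45,[0,0.1,-2.2],0],
    [45,[0,0.1,-3.2],0]
  ]
}}

```text
time: 13.95
position: [0.4866, -0.1931, 0.2264]
tcp_rot: [3.128, -0.289, 0.001]
ft_force: [0.5, -0.0, -0.8]
width: 0.0453
```

{"op": "carry_out", "data": {
  "targets": [
    [50,[0.2,-0.2,0],1.3],
    [50,[0.7,-0.6,0],2.6],
    [50,[1.2,-1,0],3.9],
    [50,[1.7,-1.4,0],5.2],
    [50,[2.2,-1.8,0],6.5],
    [50,[2.5,-2.2,0],7.8],
    [50,[2.8,-2.5,0],9.1],
    [50,[3.1,-2.7,0],10.4]
  ]
}}

```text
time: 14.75
position: [0.5756, -0.1403, 0.2247]
tcp_rot: [2.521, -1.874, -0.0]
ft_force: [-0.6, 0.1, 0.2]
width: 0.0496
```

```bash
python3 go.py -1.5708 58,-63,215
python3 - <<'E'
from bench import *
import cv2
d=capture('side'); cv2.imwrite('pics/s5.png',cv2.resize(d['frame'][120:370,150:450],None,fx=2.4,fy=2.4,interpolation=cv2.INTER_CUBIC))
E
```

```text
t 14.75 w 0.0496 F [-0.6  0.1  0.2] box TCP [ 58.  -64.7 224.7] tilt [-0. -0. -1.] j [ 0.1   0.02  0.01  0.   -1.56  0.19] turn units 4.52
58,-63,215 [-0.06 -0.03  0.39]
```

View pics/s5.png

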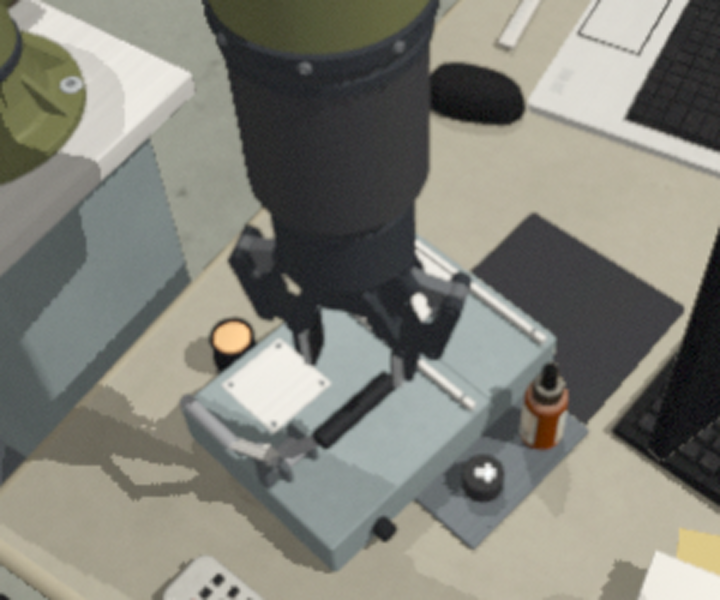

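The catch bar's free end and peg are now up at about (195,405). I'll finish the turn and check the catch angle by projection.

{"op": "carry_out", "data": {
  "targets": [
    [50,[0,0,0],1.3],
    [50,[0,0,0],2.6],
    [50,[0,0,0],3.9],
    [50,[0,0,0],4.5],
    [50,[0,0,0],4.5],
    [50,[0,0,0],4.5],
    [50,[0,0,0],4.5],
    [50,[0,0,0],4.5]
  ]
}}

```text
time: 15.6
position: [0.5752, -0.1407, 0.2248]
tcp_rot: [2.021, -2.405, 0.0]
ft_force: [-0.1, 0.6, 0.1]
width: 0.05
```

```bash
python3 go.py -1.5708 58,-63,157
python3 - <<'E'
from bench import *
import cv2
from h import *
p=json.load(open('box.json'))
for t in [1.7,1.85,2.0]:
    q=proj('side',w(p,[[x,-113+60*np.cos(t),85+60*np.sin(t)] for x in (-36,0,12)])); print(t,((q-[150,120])*2.4).round())
d=capture('wrist'); cv2.imwrite('pics/w6.png',d['frame'])
C['wrist']=tuple(np.ravel(d[k]) if k!='camera_matrix' else d[k] for k in ['camera_matrix','D','rvec','tvec'])
print(proj('wrist',w(p,[[58,-38,151],[58,-88,151],[-42,70,76]])).round())
for t in [1.7,1.85,2.0]: print(t,proj('wrist',w(p,[[x,-113+60*np.cos(t),85+60*np.sin(t)] for x in (-36,0)])).round().tolist())
E
```

```text
t 15.6 w 0.05 F [-0.1  0.6  0.1] box TCP [ 57.6 -65.1 224.8] tilt [-0. -0. -1.] j [ 0.1   0.02  0.01  0.   -1.56 -0.27] turn units 0.08
58,-63,157 [-0.09 -0.02  2.71]
1.7 [[205. 380.]
 [240. 411.]
 [252. 422.]]
1.85 [[196. 389.]
 [231. 421.]
 [243. 432.]]
2.0 [[187. 400.]
 [222. 432.]
 [234. 443.]]
[[315. 309.]
 [315. 226.]
 [428. 375.]]
1.7 [[491.0, 166.0], [425.0, 165.0]]
1.85 [[492.0, 149.0], [426.0, 148.0]]
2.0 [[492.0, 133.0], [426.0, 131.0]]
```

View pics/w6.png

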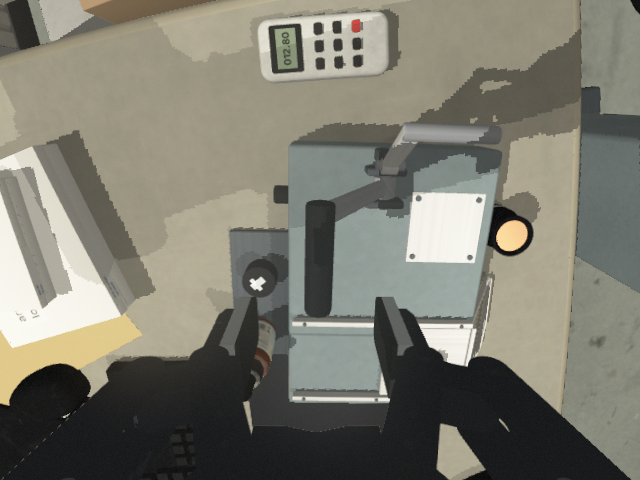

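The peg is at row 133, so the catch is at about 2.0 rad on its stop. The grip (column 319) is centred between the pads (about column 316). I'll go down over the grip and close.

{"op": "carry_out", "data": {
  "targets": [
    [50,[-0.08,-0.02,0.7],0],
    [50,[-0.08,-0.02,1.4],0],
    [50,[-0.08,-0.02,2.1],0],
    [50,[-0.08,-0.02,2.5],0],
    [50,[-0.08,-0.02,2.7],0],
    [50,[-0.08,-0.02,2.7],0],
    [8,[-0.08,-0.02,2.7],0],
    [8,[-0.08,-0.02,2.7],0]
  ],
  "newtons": 40
}}

```text
time: 16.45
position: [0.5765, -0.1388, 0.1584]
tcp_rot: [-2.019, 2.405, -0.002]
ft_force: [-0.3, 0.1, -0.1]
width: 0.0221
```

{"op": "carry_out", "data": {
  "targets": [
    [8,[0,0,0],0],
    [8,[0,0,0],0],
    [8,[0,0,0],0],
    [8,[0,0,0],0],
    [8,[0,0,0],0],
    [8,[0,0,0],0],
    [8,[0,0,0],0],
    [8,[0,0,0],0]
  ],
  "newtons": 40
}}

```text
time: 17.25
position: [0.5747, -0.1386, 0.1584]
tcp_rot: [2.019, -2.405, -0.003]
ft_force: [-8.4, 2.6, 5.7]
width: 0.0147
```

```bash
python3 go.py -1.5708 58,-63,157
python3 - <<'E'
import numpy as np
for t in np.arange(0,.96,.05): print(round(t,2),'fwd',round(105*(np.sin(.5)-np.sin(.5-t))/25,2),'z',round(-105*(np.cos(.5-t)-np.cos(.5))/25,2))
E
```

```text
t 17.25 w 0.0147 F [-8.4  2.6  5.7] box TCP [ 56.8 -63.1 158.4] tilt [-0.003  0.    -1.   ] j [ 0.1   0.03 -0.1  -0.   -1.44 -0.28] turn units 0.06
58,-63,157 [-0.01 -0.05  0.06]
0.0 fwd 0.0 z -0.0
0.05 fwd 0.19 z -0.1
0.1 fwd 0.38 z -0.18
0.15 fwd 0.57 z -0.26
0.2 fwd 0.77 z -0.33
0.25 fwd 0.97 z -0.38
0.3 fwd 1.18 z -0.43
0.35 fwd 1.39 z -0.47
0.4 fwd 1.59 z -0.49
0.45 fwd 1.8 z -0.51
0.5 fwd 2.01 z -0.51
0.55 fwd 2.22 z -0.51
0.6 fwd 2.43 z -0.49
0.65 fwd 2.64 z -0.47
0.7 fwd 2.85 z -0.43
0.75 fwd 3.05 z -0.38
0.8 fwd 3.25 z -0.33
0.85 fwd 3.45 z -0.26
0.9 fwd 3.65 z -0.18
0.95 fwd 3.84 z -0.1
```

{"op": "carry_out", "data": {
  "targets": [
    [8,[0,0.25,-0.12],0],
    [8,[0,0.5,-0.24],0],
    [8,[0,0.77,-0.33],0],
    [8,[0,1.03,-0.4],0],
    [8,[0,1.3,-0.45],0],
    [8,[0,1.59,-0.49],0],
    [8,[0,1.85,-0.51],0],
    [8,[0,2.1,-0.51],0]
  ]
}}

```text
time: 18.05
position: [0.5277, -0.1294, 0.1747]
tcp_rot: [-2.015, 2.398, -0.014]
ft_force: [8.5, 2.6, 7.5]
width: 0.0147
```

```bash
python3 go.py -1.5708 3,-63,170
```

```text
t 18.05 w 0.0147 F [8.5 2.6 7.5] box TCP [  8.9 -62.6 174.7] tilt [ 0.013 -0.001 -1.   ] j [ 0.13 -0.12 -0.22  0.   -1.46 -0.3 ] turn units 0.07
3,-63,170 [0.02 0.24 0.18]
```

{"op": "carry_out", "data": {
  "targets": [
    [8,[0,0.22,-0.08],0],
    [8,[0,0.44,-0.05],0],
    [8,[0,0.66,-0.03],0],
    [8,[0,0.88,0.02],0],
    [8,[0,1.1,0.07],0],
    [8,[0,1.3,0.12],0],
    [8,[0,1.5,0.18],0],
    [8,[0,1.65,0.22],0]
  ]
}}

```text
time: 18.85
position: [0.4865, -0.1219, 0.1682]
tcp_rot: [-2.015, 2.399, -0.01]
ft_force: [7.3, 3.6, 4.0]
width: 0.0146
```

```bash
python3 go.py -1.5708 -33,-63,165
```

```text
t 18.85 w 0.0146 F [7.3 3.6 4. ] box TCP [-33.  -62.6 168.2] tilt [ 0.011  0.001 -1.   ] j [ 0.16 -0.23 -0.33  0.   -1.46 -0.33] turn units 0.07
-33,-63,165 [0.02 0.   0.13]
```

{"op": "carry_out", "data": {
  "targets": [
    [8,[0,0.08,0.02],0],
    [8,[0,0.15,0.04],0],
    [8,[0,0.2,0.05],0],
    [8,[0,0.2,0.05],0],
    [8,[0,0.2,0.05],0],
    [8,[0,0.2,0.05],0],
    [8,[0,0.2,0.05],0],
    [8,[0,0.2,0.05],0]
  ]
}}

```text
time: 19.65
position: [0.4837, -0.1213, 0.1674]
tcp_rot: [-2.013, 2.396, -0.016]
ft_force: [16.5, -0.1, 2.2]
width: 0.0142
```

```bash
python3 go.py -1.5708 -33,-63,165
python3 - <<'E'
from bench import *
import cv2
from h import *
d=capture('side'); cv2.imwrite('pics/s7.png',cv2.resize(d['frame'][120:370,150:450],None,fx=2.4,fy=2.4,interpolation=cv2.INTER_CUBIC))
p=json.load(open('box.json'))
for t in [1.7,2.0]:
    q=proj('side',w(p,[[x,-113+60*np.cos(t),85+60*np.sin(t)] for x in (-36,0)])); print(t,((q-[150,120])*2.4).round().tolist())
for t in [.7,.8,.9]: print('grip',t,((proj('side',w(p,[[8+105*np.sin(.5-t),y,58+105*np.cos(.5-t)] for y in (-38,-100)]))-[150,120])*2.4).round().tolist())
E
```

```text
t 19.65 w 0.0142 F [16.5 -0.1  2.2] box TCP [-35.9 -62.5 167.4] tilt [ 0.016  0.    -1.   ] j [ 0.16 -0.24 -0.34  0.   -1.46 -0.33] turn units 0.07
-33,-63,165 [ 0.02 -0.11  0.1 ]
1.7 [[205.0, 380.0], [240.0, 411.0]]
2.0 [[187.0, 400.0], [222.0, 432.0]]
grip 0.7 [[315.0, 312.0], [247.0, 368.0]]
grip 0.8 [[305.0, 306.0], [238.0, 361.0]]
grip 0.9 [[295.0, 301.0], [229.0, 355.0]]
```

View pics/s7.png

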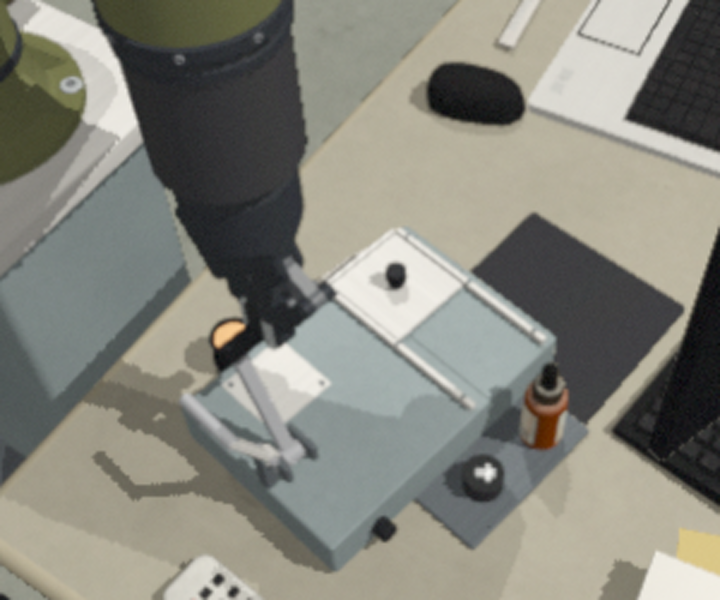

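The side view shows the lever leaning forward with its shank top at about (240,360), which matches 0.8 to 0.9 rad. The force jumped from 7 to 16 N at the end of the pull, so the lever is at its stop. The catch peg at (187,400) is on its stop, the cover is shut (knob at (397,272)), and the bottle and dark mount haven't moved. I'll check the cover numerically and hand in.

Run:
```python
from bench import *
from h import *
p=json.load(open('box.json'))
for o in (0,6,12): print(o,((proj('side',w(p,[[-42+o,70,72]]))-[150,120])*2.4).round().tolist())
s=read_state(); print(s['time'],s['width'],s['ft_force'])
print(job_done())
```

```text
0 [[395.0, 273.0]]
6 [[401.0, 278.0]]
12 [[406.0, 282.0]]
19.7 0.014453750277496406 [16.71910249 -0.58172336  2.83817972]
the job is handed in; nothing more can be done
None
```

I ran the three steps in order and handed the job in at 19.7 s, with the gripper still holding the lever fully pulled. The hand-in reports no verdict.

| Step | What I did | Last check |
|---|---|---|
| Cover | Pulled shut by its knob until it met the stop (about 11 N) | Knob at (397,272) in the side picture; fully shut predicts (395,273), which puts it about 1–2 mm open at most (limit 6 mm) |
| Catch | Carried past upright by its peg, then let go so it fell outward | Peg position matches 2.0 rad in the wrist picture and in the last side picture |
| Lever | Gripped at the handle and pulled forward until the force rose from about 7 to 17 N | Shank position matches 0.8–0.9 rad; fingers closed on the grip at 14.5 mm opening |

- **Loose things:** in the last side picture the dropper bottle, dark mount and loupe looked undisturbed. I did not measure any of them, and the tweezers were mostly hidden.
- **Mount:** it cannot be seen under the cover, so I did not confirm it at the end. Nothing reached into the pocket after I saw it there.
- **Disagreements:** the networks' wrist-camera positions for the knob and peg were 8 to 26 mm off, so I used positions read from the pictures instead. While flipping the catch the side force reached about 15 N, so I corrected the path.

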